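# Slide the red spray can home into its stock bay

### The job

Put the red spray can away: push it low on its body, below mid-height, so that it slides upright over the counter into the bay with the red back board until it stands fully home against that board, then move clear. Only push it: do not grip, lift or tip it. Leave the green can and everything else on the counter where it is.

Things in the scene. Friction and masses are not known exactly. Their poses are not given: they have to be found in the camera images.
- red_can: The red spray can, red cap and white band: a cylinder 60 mm in diameter up to 150 mm, cap 49 mm wide on top, 200 mm tall in all, about 0.33 kg, standing loose on the counter (z = 0). Friction 0.45 to 0.66: it tips if pushed above about 45 mm. Origin: centre of its underside; z up along the can; its yaw means nothing.
- red_bay: Fixed bay, no floor: two low white side battens (12 mm high and thick) and a red back board (80 high, 108 wide, 12 thick, mm). Inside 84 mm wide (y -42 to +42) and 100 deep. Origin: on the counter, mid inside; x points into the bay: open mouth at x = -50 mm, inner face of the board at x = +50, so the can at home has its axis at x = +20, y near 0.
- green_bay: The like bay, with a green back board, same sizes and axes; fixed to the counter; a green can already stands in it.
- green_can: The green spray can standing in the green bay, same size as the red one; origin at the centre of its underside. To be left alone.
- paint_tin: Bystander: a red paint tin, 100 mm diameter, 110 mm tall; origin at the centre of its underside.
- screw_jar: Bystander: a glass jar with steel cap, 64 mm diameter, 85 mm tall; origin at the centre of its underside.
- joist_hanger: Bystander: a black steel U bracket, 60 x 75 mm, 74 mm tall; origin at the centre of its underside.
- screwdriver: Bystander: a screwdriver lying on the counter, about 200 mm long.
- screw_carton: Bystander: a cardboard carton 90 x 60 x 50 mm; origin at the centre of its underside.
- tape_measure: Bystander: a yellow tape measure, 65 x 35 x 60 mm; origin at the centre of its underside.
Mind the look-alikes: they are no part of the job. Leave any blue or yellow look-alike of the red_can alone.

How it is judged:
By the outcome, as a careful person would: the job done as asked, in the order asked, and still so for the second after the job is handed in, with the robot touching nothing.
It also fails if it takes over 58 s, if anything falls off the work surface, if the arm or the gripper's body presses on something with over 40 N, if the wrist force passes 120 N, or if a joint passes its speed limit or range.

### The arm

A 7-joint arm with a two-finger parallel gripper is mounted at the origin on the work surface. World frame = base frame: x ahead of the robot, y to its left, z up, the work surface at z = 0. Lengths are in m, angles in rad, forces in N, time in s.
With the tool pointing down it reaches from about 0.35 to 0.9 m from the base axis. Payload 19.9 kg.
Tool frame: the origin (TCP) lies midway between the tips of the shut fingers; the grasp point (between the pads) lies grip_point_offset behind it (grip_point_offset is the distance from the TCP to the grasp point, in m); z points along the fingers, y is the line along which they close (so a half turn about z gives the same grasp; the last joint's range is limited). The gripper opens to 85 mm and grips with 20 to 120 N. Pads are 22 mm wide; open, the fingers measure 114 mm over their backs; the gripper's body (76 mm by 85 mm) begins 54 mm behind the grasp point. The pads swing forward as they close: fully open they stand 13 mm farther back than shut.
Start: joints at [1.19, 0.417, -0.01, 1.614, 0.005, 1.111, -0.053], TCP at [0.208, -0.589, 0.231] pointing down, gripper open.
Joint ranges: [-2.81, 2.81], [-0.39, 2.02], [-1.27, 1.25], [0.06, 2.57], [-1.19, 4.33], [0.19, 2], [-2.82, 2.82]. Speed limits (rad/s): [1.89, 1.89, 2.39, 2.39, 3.01, 3.01, 3.01].

### API

Orientations are given as a unit quaternion [w, x, y, z].
In Python, from cell import * gives the robot as it stands. The module is installed in compiled form; this text tells all that it offers.
- The arm moves only by the shell command python3 -m jog 'ROWS'. ROWS is a JSON object of lists of equal length, an entry for each row: "linear": the shift along the tool's x, y, z in m, a list of three; "spin": the turn about the tool's z in rad; "claw": the closure, from 0 (fully open) to 1 (shut). A call has 1 to 20 rows; each row is the pose to reach, as a shift and turn from the pose commanded when the call began, along the tool's axes at that moment; what a row does not reach only later rows make up. A row lasts 1/12 s, in which the tool goes at most 41.7 mm and 7.16 degrees, less where a joint would pass 70% of its speed; a pose out of reach is approached as far as the arm can. A call with a gripper value outside its range is refused whole. The fingers move at their own pace and stop on an object; the grip force is fixed at half the most. Time passes only in rows, so rows that repeat a pose let the fingers close. It gives the time, the measured TCP pose, the force, the opening and the grip force at its end, in the units of the state.
- get_state(): the state, without advancing time (a new reading comes with each control period).
- grab_frame(name): name is "scene" or "top" or "wrist"; returns the picture (384x512x3 uint8, blue, green, red); there is no depth.
- get_calibration(name): a dict with "K" (3x3 intrinsics, pixels), "R" (3x3) and "t" (3): a world point X has camera coordinates R X + t. Camera axes: x right, y down, z forward; pixel columns grow to the right and rows downward; lengths in m; the calibration is good to about 2 mm. A picture is of the moment at which its call begins: read the wrist's pose just before it. get_calibration takes no time and is no camera call; for the wrist camera it gives the pose at the moment of the call.
- finish_job(): hands the job in; it is judged then, once.
Trained networks look in the newest picture that a camera, given by its name, has taken for a name from the list of things; names that differ only in an ending like _2 or _b are one class to them, and where a whole thing is asked for, a point or a joint stands for the part that bears it (a point fixed in the world has none). Each returns a list of dicts, best first, with "conf" (0 to 1); they miss things now and then, are a little off and sometimes report something else, mostly with a low value. They report only what shows in the picture. A call takes as long as a camera call. They do not tell look-alikes from the thing itself.
- cut_out(camera, name): "mask" (384x512 bool, what is visible of it) and "position" ([column, row] in pixels, amid what is visible of it).
- spot_point(camera, name): "position" ([column, row] in pixels: a listed point, or the origin of a listed thing).
The state is a dict: "time_s": time; "qpos": joint angles; "dq": joint speeds; "joint_torque": joint torques, N m; "tcp_pos": TCP position; "eef_rot": TCP orientation; "contact_force": force on the tool from outside, world axes, zero at the start; "torque": the same for the moment, N m; "width": finger opening in m; "grasp_force": force on a finger pad.
Only numpy, scipy, OpenCV 4.12 (cv2) and the standard library are available. Lean on these libraries where they do the work, as an engineer would, in place of code of your own. Each camera call takes 0.05 s, during which the arm holds its last target. There are 200 camera calls.

## Working session

There is one attempt and no reset: what is moved stays moved. The work goes in short steps, Python scripts to look and compute and a shell command to move; the robot and the scene stay as the last step left them, time stands still between calls to the robot, and variables do not carry over. Pictures are saved under pics/ and viewed, at most 10 in all, crops included, and the job is handed in when it is done.

```bash
mkdir -p pics; python3 - <<'E'
from cell import *
import cv2
s=get_state();print(s['time_s'],s['tcp_pos'],s['eef_rot'],s['width'])
for c in("top","scene"):
    cv2.imwrite(f"pics/{c}0.png",grab_frame(c))
    for n in("red_can","red_bay","green_can","green_bay","paint_tin"):
        print(c,n,[( [round(float(v)) for v in d["position"]],round(d["conf"],2)) for d in spot_point(c,n)])
E
```

```text
0.0 [ 0.20820427 -0.58891395  0.23064489] [-6.34511220e-04  9.85601004e-01  1.69086484e-01 -1.39980392e-04] 0.08529236103768485
top red_can [([273, 212], 0.98), ([276, 243], 0.85), ([303, 251], 0.69), ([143, 216], 0.69)]
top red_bay [([223, 172], 0.68)]
top green_can [([279, 157], 0.75)]
top green_bay [([281, 158], 0.55), ([280, 157], 0.5)]
top paint_tin [([376, 210], 0.89), ([283, 155], 0.31)]
scene red_can [([276, 156], 0.98), ([261, 174], 0.62), ([253, 146], 0.6)]
scene red_bay [([290, 216], 0.74)]
scene green_can [([223, 217], 0.73)]
scene green_bay [([230, 213], 0.64), ([263, 172], 0.42)]
scene paint_tin [([173, 150], 0.87)]
```

View pics/top0.png

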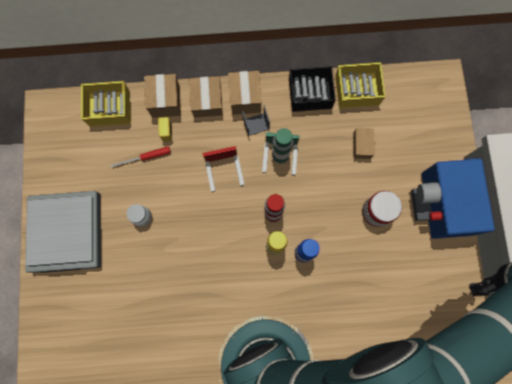

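View pics/scene0.png

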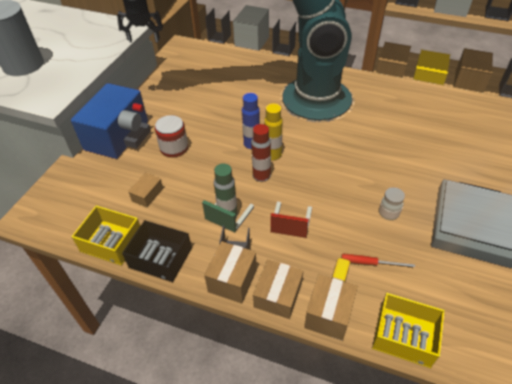

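The top view shows the red can at (273,212), with yellow (277,243) and blue (307,251) look-alikes on the robot side of it. The red bay is at (223,172), with its mouth towards the robot, and the green bay and can are at (281,155).

```bash
cat >h.py <<'E'
from cell import *
import cv2, numpy as np
def ray(c,p,z=0):
    k=get_calibration(c);K,R,t=map(np.array,(k["K"],k["R"],k["t"]))
    d=R.T@np.linalg.solve(K,[p[0],p[1],1.]);o=-R.T@t.ravel()
    return o+d*(z-o[2])/d[2]
def proj(c,X):
    k=get_calibration(c);K,R,t=map(np.array,(k["K"],k["R"],k["t"]))
    q=(R@np.atleast_2d(X).T+t.reshape(3,1)).T@K.T
    return q[:,:2]/q[:,2:]
E
python3 - <<'E'
from h import *
np.set_printoptions(precision=3,suppress=True)
for n in("red_can","green_can","red_bay","green_bay","paint_tin","screw_jar","joist_hanger","tape_measure","screwdriver"):
  for c in("top","scene"):
    for d in spot_point(c,n)[:4]: print(c,n,d["conf"],ray(c,d["position"])[:2])
o=get_calibration("top");print("campos",-np.array(o["R"]).T@np.array(o["t"]).ravel())
im=grab_frame("top");hs=cv2.cvtColor(im,cv2.COLOR_BGR2HSV)
red=cv2.inRange(hs,(0,150,60),(6,255,255))|cv2.inRange(hs,(174,150,60),(180,255,255))
n,l,st,ce=cv2.connectedComponentsWithStats(red)
for i in range(1,n):
  if st[i,4]>15: 
    pts=np.argwhere(l==i)[:,::-1].astype(np.float32)
    print(st[i],ce[i],ray("top",ce[i],.08)[:2],cv2.minAreaRect(pts))
big=cv2.resize(im[130:270,190:320],None,fx=5,fy=5,interpolation=cv2.INTER_CUBIC)[:600]
cv2.imwrite("pics/crop0.png",big)
E
```

```text
top red_can 0.98 [ 0.464 -0.059]
top red_can 0.85 [ 0.367 -0.06 ]
top red_can 0.69 [ 0.334 -0.143]
top red_can 0.69 [0.485 0.359]
scene red_can 0.98 [ 0.36  -0.046]
scene red_can 0.62 [ 0.461 -0.062]
scene red_can 0.6 [ 0.34  -0.136]
top green_can 0.75 [ 0.646 -0.094]
scene green_can 0.73 [ 0.668 -0.11 ]
top red_bay 0.68 [0.608 0.093]
scene red_bay 0.74 [0.594 0.08 ]
top green_bay 0.55 [ 0.642 -0.101]
top green_bay 0.5 [ 0.647 -0.1  ]
scene green_bay 0.64 [ 0.644 -0.096]
scene green_bay 0.42 [ 0.446 -0.061]
top paint_tin 0.89 [ 0.448 -0.392]
top paint_tin 0.31 [ 0.652 -0.109]
scene paint_tin 0.87 [ 0.451 -0.391]
top screw_jar 0.78 [0.483 0.366]
top screw_jar 0.35 [ 0.454 -0.396]
scene screw_jar 0.74 [0.492 0.362]
top joist_hanger 0.76 [ 0.764 -0.028]
top joist_hanger 0.68 [ 0.651 -0.098]
scene joist_hanger 0.56 [ 0.768 -0.025]
top tape_measure 0.5 [0.767 0.265]
scene tape_measure 0.85 [0.759 0.27 ]
top screwdriver 0.81 [0.679 0.361]
scene screwdriver 0.78 [0.681 0.355]
campos [0.244 0.005 1.458]
[140 147  30  13 206] [154.981 153.199] [0.666 0.296] ((154.7452850341797, 153.35848999023438), (7.1427483558654785, 29.807241439819336), 74.05460357666016)
[203 147  33  10 146] [219.123 151.301] [0.657 0.096] ((219.05567932128906, 151.31149291992188), (4.9924540519714355, 32.90800857543945), 79.87532806396484)
[267 194  17  18 230] [274.939 202.613] [ 0.481 -0.065] ((274.95001220703125, 202.65003967285156), (15.495159149169922, 17.076295852661133), 18.434947967529297)
[368 200  19  23  50] [373.76 214.18] [ 0.423 -0.361] ((374.6108093261719, 213.46487426757812), (27.20294189453125, 8.381446838378906), 53.97262191772461)
[430 211  13   9  95] [435.747 215.347] [ 0.405 -0.547] ((436.0, 215.0), (12.0, 8.0), 0.0)
```

View pics/crop0.png

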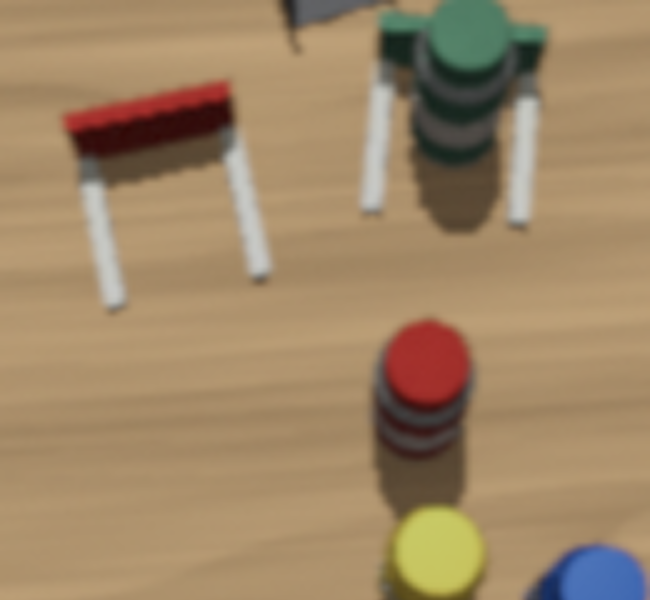

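```bash
python3 - <<'E'
from h import *
from scipy.optimize import least_squares
np.set_printoptions(precision=4,suppress=True)
f=lambda u,v:np.array([(u+.5)/5-.5+190,(v+.5)/5-.5+130])
def fit(pts,g):
    M=np.array([m for m,_ in pts])/1e3;P=np.array([f(*p) for _,p in pts])
    def r(q):
        c,s=np.cos(q[2]),np.sin(q[2])
        X=np.c_[q[0]+c*M[:,0]-s*M[:,1],q[1]+s*M[:,0]+c*M[:,1],M[:,2]]
        return (proj("top",X)-P).ravel()
    o=least_squares(r,g);print(o.x,np.degrees(o.x[2]),"res",o.fun.round(1))
fit([((62,54,80),(66,117)),((62,-54,80),(228,83)),((50,54,80),(69,132)),((50,-54,80),(231,98)),((-50,48,12),(115,305)),((-50,-48,12),(262,277))],[.6,.09,.2])
fit([((62,54,80),(384,13)),((62,-54,80),(546,28)),((-50,48,12),(372,211)),((-50,-48,12),(519,225))],[.64,-.1,0])
for n,u,v in(("red",428,363),("yellow",438,552),("green",470,34)): print(n,ray("top",f(u,v),.2))
print("blue",ray("top",(308.3,247.5),.2))
E
```

```text
[0.6024 0.0876 0.1323] 7.581899569488112 res [-0.8 -0.3  0.7 -0.4 -0.7  0.3  0.8  0.2  0.1  0.3 -0.1 -0.1]
[ 0.6381 -0.0967 -0.1711] -9.802179243706629 res [-0.8 -0.   0.9  0.  -0.1  0.  -0.  -0. ]
red [ 0.4618 -0.0595  0.2   ]
yellow [ 0.3566 -0.0561  0.2   ]
green [ 0.6512 -0.0996  0.2   ]
blue [ 0.3297 -0.1391  0.2   ]
```

Everything is consistent so far:
- Red can at (0.462, -0.060).
- Bay centre at (0.602, 0.088), yaw 7.6°.
- Can in the bay frame at (-0.159, -0.127).

The plan is two pushes with the back of an open finger. The first goes along about 78.6° to the mouth line at bay x = -0.115, and the second goes along the bay axis.

```bash
python3 -m jog '{"linear":[[0.015,-0.013,0],[0.04,-0.036,0],[0.07,-0.063,0],[0.1,-0.089,0],[0.13,-0.116,0],[0.16,-0.143,0],[0.19,-0.17,0],[0.22,-0.197,0],[0.25,-0.224,0],[0.28,-0.25,0],[0.31,-0.277,0],[0.335,-0.3,0],[0.352,-0.315,0],[0.361,-0.323,0],[0.361,-0.323,0],[0.361,-0.323,0]],"spin":[0.05,0.1,0.15,0.2,0.25,0.3,0.35,0.4,0.45,0.5,0.54,0.54,0.54,0.54,0.54,0.54],"claw":[0,0,0,0,0,0,0,0,0,0,0,0,0,0,0,0]}'
python3 -m jog '{"linear":[[0,0,0.02],[0,0,0.05],[0,0,0.08],[0,0,0.11],[0,0,0.14],[0,0,0.165],[0,0,0.185],[0,0,0.195],[0,0,0.2],[0,0,0.2],[0,0,0.2]],"spin":[0,0,0,0,0,0,0,0,0,0,0],"claw":[0,0,0,0,0,0,0,0,0,0,0]}'
python3 - <<'E'
from h import *
s=get_state();print(s['time_s'],s['tcp_pos'],s['eef_rot'],s['qpos'].__repr__())
a=grab_frame("scene");b=grab_frame("top")
R=lambda i:cv2.resize(i,(400,400),interpolation=cv2.INTER_CUBIC)
cv2.imwrite("pics/a1.png",np.hstack([R(a[60:260,140:340]),R(b[120:300,190:370])]))
E
```

```text
time_s: 2.88
tcp_pos: [0.4411, -0.1642, 0.2313]
eef_rot: [0.0, 0.995, -0.099, -0.0]
contact_force: [-1.0, -1.1, -0.4]
width: 0.0853
grasp_force: 0.0
time_s: 3.8
tcp_pos: [0.4413, -0.1649, 0.032]
eef_rot: [0.0, 0.995, -0.1, 0.0]
contact_force: [0.0, -0.8, 0.9]
width: 0.0852
grasp_force: 0.0
3.8 [ 0.44133002 -0.16487806  0.03203744] [ 1.66474939e-04  9.94969724e-01 -1.00175316e-01  3.54633028e-04] array([ 0.4630748 ,  0.46626756, -0.20138628,  2.12185969,  0.16850943,
        0.5672983 , -1.63122047])
```

View pics/a1.png

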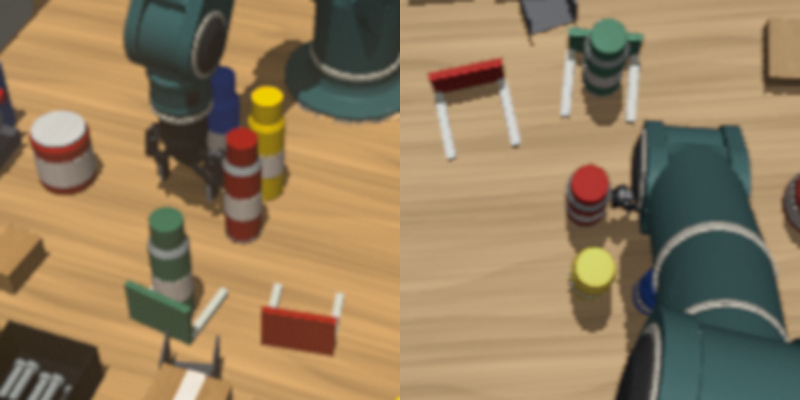

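The left panel shows the gripper open, with its knuckles flaring wider than its tips. I'll measure that profile before touching the can.

```bash
cat >prof.py <<'E'
from h import *
import sys
from scipy.spatial.transform import Rotation as Ro
s=get_state();q=s['eef_rot'];M=Ro.from_quat([q[1],q[2],q[3],q[0]]).as_matrix();p=np.array(s['tcp_pos'])
a=grab_frame("scene");c=proj("scene",p+[0,0,.05])[0];x0,y0=int(c[0])-50,int(c[1])-40;f=7
im=cv2.resize(a[y0:y0+85,x0:x0+110],None,fx=f,fy=f,interpolation=cv2.INTER_CUBIC)
P=lambda X:tuple(int(v) for v in ((proj("scene",X)[0]-[x0,y0]+.5)*f))
for off in(-.0425,-.057,-.07,.057):
  for h in np.arange(0,.16,.02):
    X=p+M[:,1]*off;X[2]=h
    cv2.circle(im,P(X),2,(0,255,255) if abs(off)==.057 else (255,0,255),-1)
    if off==-.07: cv2.putText(im,str(int(h*1000)),P(X),0,.35,(255,255,255),1)
cv2.imwrite(sys.argv[1],im)
E
python3 prof.py pics/p1.png
```

```text
(no output)
```

View pics/p1.png

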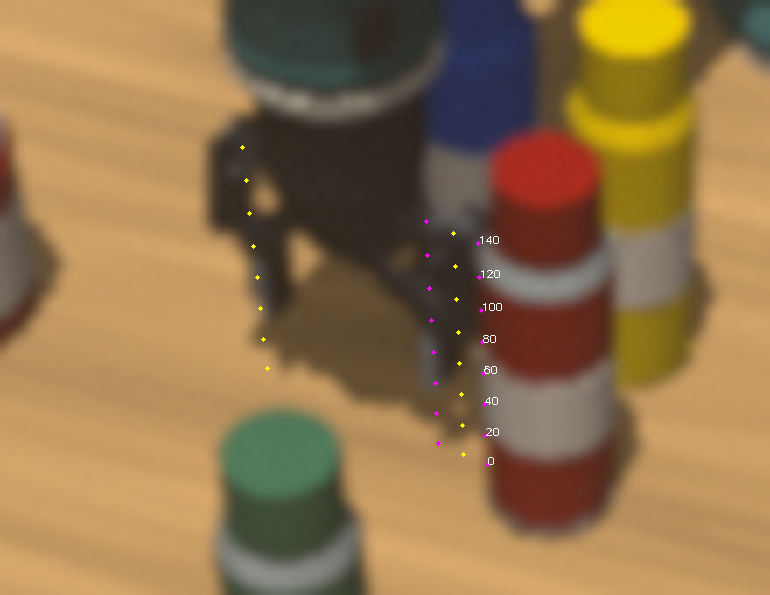

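The image shows each finger's knuckle/coupler outer face about 75 mm from the tool axis. That face starts about 45 mm above the open tip, and the tip itself sits about 13 mm behind the TCP. With the TCP at about z = -0.010 the tips clear the counter by about 3 mm, and contact comes at about 48 mm, close to the lowest this gripper allows. I'll back off, re-aim at 70.9° and descend.

```bash
python3 -m jog '{"linear":[[-0.008,0.006,0],[-0.017,0.012,0],[-0.017,0.012,0.01],[-0.017,0.012,0.022],[-0.017,0.012,0.032],[-0.017,0.012,0.038],[-0.017,0.012,0.041],[-0.017,0.012,0.041],[-0.017,0.012,0.041]],"spin":[0.05,0.1,0.134,0.134,0.134,0.134,0.134,0.134,0.134],"claw":[0,0,0,0,0,0,0,0,0]}'
python3 prof.py pics/p2.png
```

```text
time_s: 4.7
tcp_pos: [0.4221, -0.1727, -0.0096]
eef_rot: [-0.0, 0.986, -0.166, -0.0]
contact_force: [0.3, -0.1, 0.7]
width: 0.085
grasp_force: 0.0
```

View pics/p2.png

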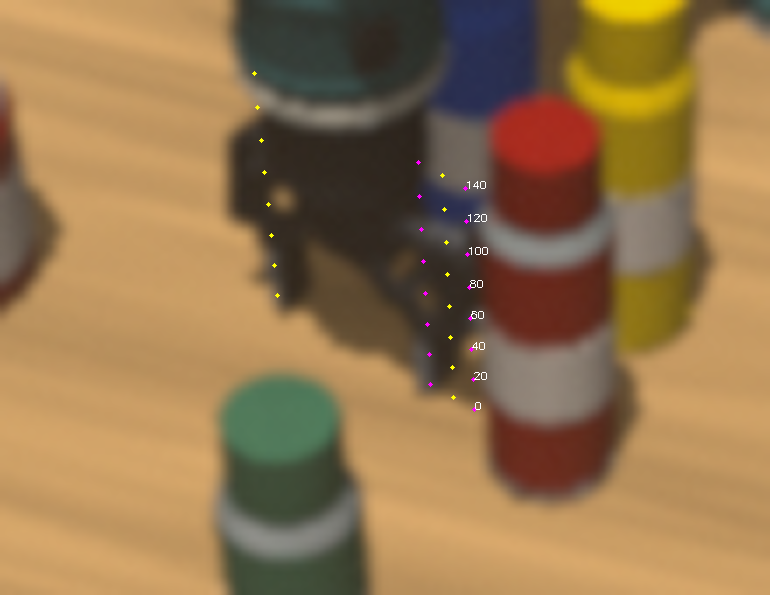

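The tip is about 3 mm off the counter and the knuckle face spans roughly 50–105 mm. I'll push gently for about 15 mm and check that the can slides upright.

```bash
python3 -m jog '{"linear":[[0,-0.003,0],[0,-0.006,0],[0,-0.009,0],[0,-0.011,0],[0,-0.013,0],[0,-0.015,0],[0,-0.017,0],[0,-0.019,0],[0,-0.021,0],[0,-0.023,0],[0,-0.025,0],[0,-0.027,0],[0,-0.029,0],[0,-0.03,0],[0,-0.03,0]],"spin":[0,0,0,0,0,0,0,0,0,0,0,0,0,0,0],"claw":[0,0,0,0,0,0,0,0,0,0,0,0,0,0,0]}'
cat >can.py <<'E'
from h import *
from scipy.optimize import least_squares
# fit red can pose (x,y + lean) from cap top in the top view, body in scene
def cap(c):
    im=grab_frame(c);hs=cv2.cvtColor(im,cv2.COLOR_BGR2HSV)
    red=cv2.inRange(hs,(0,130,60),(7,255,255))|cv2.inRange(hs,(173,130,60),(180,255,255))
    n,l,st,ce=cv2.connectedComponentsWithStats(red)
    return im,[(st[i].tolist(),ce[i].round(1).tolist()) for i in range(1,n) if st[i,4]>40]
B=np.array([.6024,.0876]);A=np.radians(7.58);Rb=np.array([[np.cos(A),np.sin(A)],[-np.sin(A),np.cos(A)]])
if __name__=="__main__":
    s=get_state();print(s['time_s'],s['tcp_pos'],"tcp bay",Rb@(np.array(s['tcp_pos'])[:2]-B))
    for c in("top","scene"):
        im,l=cap(c)
        for st,ce in l: print(c,st,ce,"as cap z.2",ray(c,ce,.195)[:2].round(4))
        for d in spot_point(c,"red_can")[:4]:
            g=ray(c,d["position"])[:2];print(" base",c,round(d["conf"],2),g.round(3),"bay",(Rb@(g-B)).round(3))
E
python3 can.py
```

```text
time_s: 6.0
tcp_pos: [0.4319, -0.1441, -0.0097]
eef_rot: [-0.0, 0.986, -0.166, -0.0]
contact_force: [-0.3, -0.8, -0.3]
width: 0.086
grasp_force: 0.3
6.0 [ 0.43189464 -0.14413371 -0.0097265 ] tcp bay [-0.19958351 -0.20721731]
top [140, 146, 30, 15, 216] [155.1, 153.2] as cap z.2 [0.631  0.2714]
top [203, 146, 33, 15, 183] [218.7, 152.0] as cap z.2 [0.6206 0.0894]
top [262, 193, 17, 18, 238] [269.6, 201.6] as cap z.2 [ 0.4656 -0.0442]
top [368, 198, 22, 25, 69] [374.2, 214.2] as cap z.2 [ 0.4079 -0.3314]
top [430, 211, 13, 9, 100] [435.8, 215.3] as cap z.2 [ 0.3918 -0.5014]
 base top 0.94 [ 0.365 -0.058] bay [-0.254 -0.113]
scene [132, 103, 11, 8, 72] [136.8, 106.7] as cap z.2 [ 0.4887 -0.4647]
scene [156, 126, 28, 15, 172] [170.3, 135.2] as cap z.2 [ 0.5739 -0.3023]
scene [257, 126, 16, 19, 246] [264.3, 135.0] as cap z.2 [ 0.4821 -0.0423]
scene [255, 149, 18, 12, 164] [264.1, 154.7] as cap z.2 [ 0.5603 -0.0148]
scene [257, 171, 16, 11, 123] [264.8, 176.4] as cap z.2 [0.6384 0.0153]
scene [271, 214, 37, 22, 611] [288.9, 224.4] as cap z.2 [0.7705 0.125 ]
scene [342, 254, 36, 11, 228] [360.9, 259.0] as cap z.2 [0.8102 0.3105]
 base scene 0.91 [ 0.359 -0.051] bay [-0.26  -0.105]
 base scene 0.85 [ 0.463 -0.04 ] bay [-0.155 -0.108]
 base scene 0.79 [ 0.354 -0.138] bay [-0.276 -0.191]
```

The can slid 15 mm and stayed upright: cap and base agree, and both match TCP + 105 mm. Continuing.

```bash
python3 -m jog '{"linear":[[0,-0.002,0],[0,-0.005,0],[0,-0.008,0],[0,-0.012,0],[0,-0.016,0],[0,-0.02,0],[0,-0.024,0],[0,-0.028,0],[0,-0.032,0],[0,-0.036,0],[0,-0.04,0],[0,-0.044,0],[0,-0.048,0],[0,-0.052,0],[0,-0.055,0],[0,-0.058,0],[0,-0.06,0],[0,-0.06,0]],"spin":[0,0,0,0,0,0,0,0,0,0,0,0,0,0,0,0,0,0],"claw":[0,0,0,0,0,0,0,0,0,0,0,0,0,0,0,0,0,0]}'
python3 can.py | grep -v "as cap z.2 \[0.[5678]"
```

```text
time_s: 7.7
tcp_pos: [0.4516, -0.0873, -0.0097]
eef_rot: [-0.0, 0.986, -0.166, -0.0]
contact_force: [0.2, -1.1, 0.2]
width: 0.0856
grasp_force: 0.3
7.7 [ 0.45161443 -0.08726616 -0.00973072] tcp bay [-0.17253462 -0.15344794]
top [241, 188, 17, 18, 241] [249.0, 196.4] as cap z.2 [0.4848 0.0122]
top [368, 199, 22, 24, 68] [374.2, 214.5] as cap z.2 [ 0.4071 -0.3313]
top [430, 211, 13, 9, 100] [435.8, 215.3] as cap z.2 [ 0.3918 -0.5014]
 base top 0.74 [0.493 0.007] bay [-0.119 -0.065]
scene [132, 103, 11, 8, 71] [136.9, 106.6] as cap z.2 [ 0.4881 -0.4646]
scene [156, 126, 28, 15, 169] [170.1, 135.2] as cap z.2 [ 0.5741 -0.3029]
 base scene 0.94 [0.462 0.012] bay [-0.149 -0.056]
 base scene 0.62 [ 0.364 -0.053] bay [-0.254 -0.108]
```

```bash
python3 -m jog '{"linear":[[0,-0.002,0],[0,-0.005,0],[0,-0.009,0],[0,-0.013,0],[0,-0.017,0],[0,-0.021,0],[0,-0.025,0],[0,-0.029,0],[0,-0.033,0],[0,-0.037,0],[0,-0.041,0],[0,-0.045,0],[0,-0.049,0],[0,-0.053,0],[0,-0.057,0],[0,-0.061,0],[0,-0.064,0],[0,-0.066,0],[0,-0.066,0]],"spin":[0,0,0,0,0,0,0,0,0,0,0,0,0,0,0,0,0,0,0],"claw":[0,0,0,0,0,0,0,0,0,0,0,0,0,0,0,0,0,0,0]}'
python3 can.py | grep -v "as cap z.2 \[0.[678]"
```

```text
time_s: 9.48
tcp_pos: [0.4732, -0.0249, -0.0097]
eef_rot: [-0.0, 0.986, -0.166, -0.0]
contact_force: [0.2, -0.4, 0.3]
width: 0.0855
grasp_force: 0.1
9.4833 [ 0.47323965 -0.02488753 -0.00973359] tcp bay [-0.14286998 -0.09446698]
top [218, 182, 18, 18, 241] [226.6, 190.5] as cap z.2 [0.5065 0.0739]
top [368, 198, 22, 25, 69] [373.9, 213.8] as cap z.2 [ 0.4091 -0.3307]
top [430, 211, 13, 9, 99] [435.8, 215.3] as cap z.2 [ 0.3918 -0.5014]
 base top 0.77 [0.523 0.074] bay [-0.08  -0.003]
 base top 0.17 [ 0.662 -0.369] bay [-0.002 -0.46 ]
scene [132, 103, 11, 8, 71] [136.9, 106.6] as cap z.2 [ 0.4881 -0.4646]
scene [156, 126, 28, 15, 171] [170.2, 135.2] as cap z.2 [ 0.574  -0.3026]
scene [291, 143, 17, 21, 270] [299.1, 153.0] as cap z.2 [0.5213 0.0757]
scene [288, 167, 19, 13, 170] [297.1, 173.3] as cap z.2 [0.5987 0.0935]
 base scene 0.78 [ 0.339 -0.138] bay [-0.291 -0.189]
 base scene 0.64 [0.502 0.076] bay [-0.101  0.002]
```

The can is at bay (-0.097, -0.001), upright in front of the mouth. Now I'll retreat, lift, turn, and come down behind it on the bay axis.

```bash
python3 -m jog '{"linear":[[0,0.005,0],[0,0.015,0],[0,0.025,0],[0,0.03,-0.005],[0,0.03,-0.02],[0,0.03,-0.045],[0,0.03,-0.075],[0,0.03,-0.105],[0,0.03,-0.135],[0,0.03,-0.165],[0,0.03,-0.195],[0,0.03,-0.22],[0,0.03,-0.238],[0,0.03,-0.248],[0,0.03,-0.25],[0,0.03,-0.25]],"spin":[0,0,0,0,0,0,0,0,0,0,0,0,0,0,0,0],"claw":[0,0,0,0,0,0,0,0,0,0,0,0,0,0,0,0]}'
python3 -m jog '{"linear":[[-0.005,-0.004,0],[-0.012,-0.009,0],[-0.02,-0.014,0],[-0.028,-0.02,0],[-0.036,-0.026,0],[-0.044,-0.032,0],[-0.052,-0.037,0],[-0.06,-0.043,0],[-0.068,-0.048,0],[-0.076,-0.054,0],[-0.084,-0.06,0],[-0.092,-0.066,0],[-0.1,-0.071,0],[-0.106,-0.076,0],[-0.111,-0.079,0],[-0.111,-0.079,0],[-0.111,-0.079,0],[-0.111,-0.079,0],[-0.111,-0.079,0],[-0.111,-0.079,0]],"spin":[-0.06,-0.18,-0.3,-0.42,-0.54,-0.66,-0.78,-0.9,-1.02,-1.14,-1.26,-1.38,-1.5,-1.62,-1.74,-1.86,-1.96,-2.037,-2.037,-2.037],"claw":[0,0,0,0,0,0,0,0,0,0,0,0,0,0,0,0,0,0,0,0]}'
python3 can.py | grep -v "as cap z.2 \[0.[678]"; python3 -c "
from cell import *;print(get_state()['qpos'])"
```

```text
time_s: 11.02
tcp_pos: [0.4631, -0.0541, 0.2401]
eef_rot: [0.0, 0.986, -0.167, 0.0]
contact_force: [-1.3, -0.1, 0.1]
width: 0.0851
grasp_force: 0.0
time_s: 12.68
tcp_pos: [0.3839, 0.0571, 0.2393]
eef_rot: [-0.001, 0.66, 0.751, -0.001]
contact_force: [-0.4, -1.1, 0.1]
width: 0.0857
grasp_force: 0.0
12.6833 [0.38387993 0.05714203 0.23931668] tcp bay [-0.22062829 -0.00136675]
top [219, 182, 15, 8, 71] [225.3, 185.1] as cap z.2 [0.5223 0.0766]
top [368, 198, 22, 25, 70] [373.9, 213.9] as cap z.2 [ 0.4088 -0.3307]
top [430, 211, 13, 9, 99] [435.8, 215.3] as cap z.2 [ 0.3918 -0.5014]
 base top 0.96 [ 0.329 -0.145] bay [-0.302 -0.195]
 base top 0.86 [ 0.362 -0.053] bay [-0.256 -0.108]
scene [132, 103, 11, 8, 71] [136.9, 106.6] as cap z.2 [ 0.4881 -0.4646]
scene [156, 126, 28, 15, 171] [170.2, 135.2] as cap z.2 [ 0.574  -0.3026]
scene [292, 143, 17, 21, 268] [299.6, 153.0] as cap z.2 [0.5208 0.077 ]
scene [290, 168, 17, 12, 152] [297.8, 173.7] as cap z.2 [0.5995 0.0957]
 base scene 0.79 [ 0.347 -0.048] bay [-0.271 -0.101]
 base scene 0.59 [0.502 0.07 ] bay [-0.102 -0.004]
[ 0.15446302 -0.01942068 -0.3741636   2.13271013 -0.00850945  1.02755383
 -0.08501267]
```

```bash
python3 -m jog '{"linear":[[0,0,0.01],[0,0,0.03],[0,0,0.055],[0,0,0.08],[0,0,0.105],[0,0,0.13],[0,0,0.155],[0,0,0.18],[0,0,0.205],[0,0,0.225],[0,0,0.239],[0,0,0.247],[0,0,0.249],[0,0,0.249],[0,0,0.249]],"spin":[0,0,0,0,0,0,0,0,0,0,0,0,0,0,0],"claw":[0,0,0,0,0,0,0,0,0,0,0,0,0,0,0]}'
python3 can.py | grep -v "as cap z.2 \[0.[678]"; python3 prof.py pics/p3.png
```

```text
time_s: 14.13
tcp_pos: [0.3847, 0.0574, -0.0081]
eef_rot: [0.0, 0.659, 0.752, 0.0]
contact_force: [-0.2, -0.4, 0.1]
width: 0.0853
grasp_force: 0.0
14.1333 [ 0.38472029  0.05740524 -0.00809543] tcp bay [-0.21976055 -0.0012167 ]
top [218, 182, 17, 18, 240] [226.5, 190.5] as cap z.2 [0.5065 0.0742]
top [368, 198, 22, 25, 71] [374.0, 214.0] as cap z.2 [ 0.4085 -0.3309]
top [430, 211, 13, 9, 99] [435.8, 215.3] as cap z.2 [ 0.3918 -0.5014]
 base top 0.91 [0.521 0.074] bay [-0.082 -0.003]
 base top 0.74 [ 0.767 -0.028] bay [ 0.148 -0.137]
 base top 0.49 [ 0.33  -0.138] bay [-0.3   -0.187]
 base top 0.45 [ 0.351 -0.059] bay [-0.268 -0.112]
scene [132, 103, 11, 8, 72] [136.8, 106.7] as cap z.2 [ 0.4887 -0.4647]
scene [156, 126, 28, 15, 169] [170.1, 135.2] as cap z.2 [ 0.5741 -0.3029]
scene [292, 142, 17, 22, 296] [299.8, 152.4] as cap z.2 [0.5183 0.0768]
scene [290, 167, 17, 13, 156] [297.8, 173.6] as cap z.2 [0.5991 0.0956]
 base scene 0.88 [ 0.359 -0.051] bay [-0.26  -0.106]
 base scene 0.57 [ 0.349 -0.144] bay [-0.282 -0.196]
 base scene 0.56 [0.495 0.07 ] bay [-0.109 -0.004]
```

View pics/p3.png

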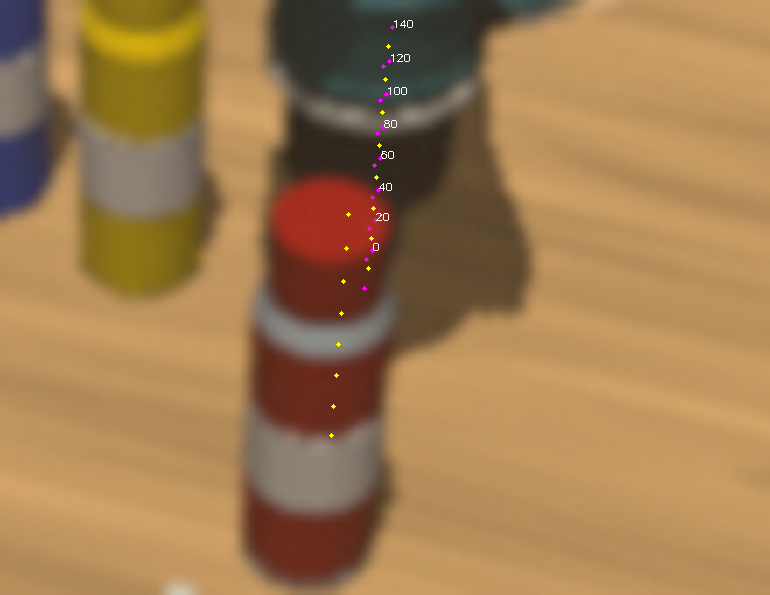

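The gripper stands on the bay axis directly behind the upright red can. First part of the push into the bay:

```bash
python3 -m jog '{"linear":[[0,0.004,0.001],[0,0.009,0.001],[0,0.013,0.001],[0,0.016,0.001],[0,0.019,0.001],[0,0.022,0.001],[0,0.026,0.001],[0,0.03,0.001],[0,0.034,0.001],[0,0.038,0.001],[0,0.042,0.001],[0,0.046,0.001],[0,0.05,0.001],[0,0.054,0.001],[0,0.058,0.001],[0,0.062,0.001],[0,0.066,0.001],[0,0.069,0.001],[0,0.07,0.001],[0,0.07,0.001]],"spin":[0,0,0,0,0,0,0,0,0,0,0,0,0,0,0,0,0,0,0,0],"claw":[0,0,0,0,0,0,0,0,0,0,0,0,0,0,0,0,0,0,0,0]}'
python3 can.py | grep -v "as cap z.2 \[0.[678]"; python3 - <<'E'
from h import *
a=grab_frame("scene");b=grab_frame("top")
R=lambda i:cv2.resize(i,(400,400),interpolation=cv2.INTER_CUBIC)
cv2.imwrite("pics/a2.png",np.hstack([R(a[120:260,220:360]),R(b[120:240,170:290])]))
E
```

```text
time_s: 16.05
tcp_pos: [0.454, 0.0666, -0.0097]
eef_rot: [0.0, 0.659, 0.752, 0.0]
contact_force: [-0.4, 0.2, -0.8]
width: 0.0854
grasp_force: 0.0
16.05 [ 0.45404543  0.06659174 -0.00971592] tcp bay [-0.14982941 -0.00125517]
top [215, 165, 17, 17, 213] [222.4, 172.7] as cap z.2 [0.5588 0.0826]
top [368, 198, 22, 25, 69] [374.2, 214.2] as cap z.2 [ 0.4079 -0.3314]
top [430, 211, 13, 9, 100] [435.8, 215.3] as cap z.2 [ 0.3918 -0.5014]
 base top 0.7 [0.566 0.085] bay [-0.037  0.002]
scene [132, 103, 11, 8, 72] [136.8, 106.7] as cap z.2 [ 0.4887 -0.4647]
scene [156, 126, 28, 15, 172] [170.3, 135.2] as cap z.2 [ 0.5739 -0.3023]
scene [289, 154, 18, 22, 324] [296.8, 164.5] as cap z.2 [0.567  0.0829]
 base scene 0.71 [0.552 0.087] bay [-0.05   0.006]
 base scene 0.71 [ 0.348 -0.13 ] bay [-0.281 -0.182]
 base scene 0.66 [ 0.366 -0.05 ] bay [-0.253 -0.105]
```

View pics/a2.png

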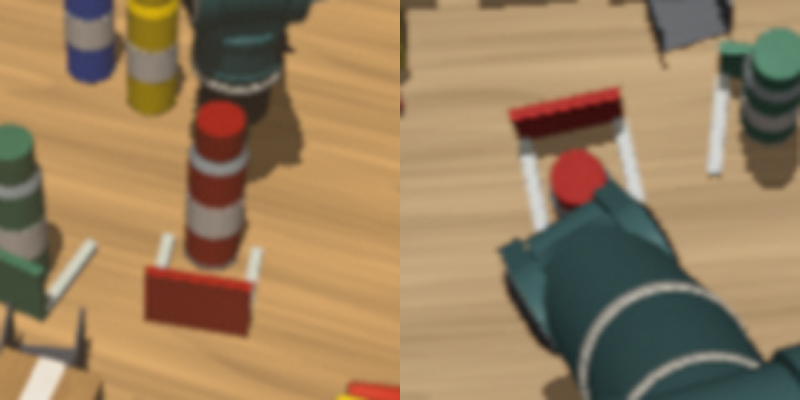

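The can is upright between the battens with its cap near (223,172) in the top view, and about 65 mm remain. I'll push most of that, then creep until the force rises.

```bash
python3 -m jog '{"linear":[[0,0.002,0],[0,0.005,0],[0,0.009,0],[0,0.013,0],[0,0.017,0],[0,0.021,0],[0,0.025,0],[0,0.029,0],[0,0.033,0],[0,0.037,0],[0,0.041,0],[0,0.045,0],[0,0.049,0],[0,0.052,0],[0,0.055,0],[0,0.057,0],[0,0.058,0],[0,0.059,0],[0,0.06,0],[0,0.06,0]],"spin":[0,0,0,0,0,0,0,0,0,0,0,0,0,0,0,0,0,0,0,0],"claw":[0,0,0,0,0,0,0,0,0,0,0,0,0,0,0,0,0,0,0,0]}'
python3 can.py | grep -E "scene \[2|base|bay"
python3 -m jog '{"linear":[[0,0.001,0],[0,0.002,0],[0,0.002,0]],"spin":[0,0,0],"claw":[0,0,0]}'
python3 -m jog '{"linear":[[0,0.001,0],[0,0.001,0],[0,0.001,0]],"spin":[0,0,0],"claw":[0,0,0]}'
```

```text
time_s: 18.02
tcp_pos: [0.5133, 0.0744, -0.0097]
eef_rot: [-0.0, 0.659, 0.752, 0.0]
contact_force: [-2.5, -0.5, -0.1]
width: 0.0856
grasp_force: 1.0
18.0167 [ 0.51329859  0.07444382 -0.00970004] tcp bay [-0.09005825 -0.00128782]
 base top 0.71 [0.624 0.096] bay [0.022 0.005]
scene [285, 169, 19, 23, 338] [293.2, 180.1] as cap z.2 [0.6261 0.091 ]
scene [283, 195, 19, 13, 164] [291.7, 201.6] as cap z.2 [0.6987 0.1097]
scene [271, 214, 37, 22, 632] [289.0, 224.2] as cap z.2 [0.7698 0.1251]
 base scene 0.83 [0.613 0.091] bay [0.011 0.002]
 base scene 0.83 [ 0.356 -0.133] bay [-0.274 -0.186]
 base scene 0.6 [ 0.358 -0.056] bay [-0.261 -0.11 ]
time_s: 18.47
tcp_pos: [0.5154, 0.0747, -0.0097]
eef_rot: [-0.0, 0.659, 0.752, 0.0]
contact_force: [-1.9, -0.4, 0.9]
width: 0.0858
grasp_force: 1.0
time_s: 18.72
tcp_pos: [0.5162, 0.0748, -0.0097]
eef_rot: [-0.0, 0.659, 0.752, 0.0]
contact_force: [-1.6, -0.8, 1.1]
width: 0.0854
grasp_force: 0.7
```

```bash
for i in 1 2; do python3 -m jog '{"linear":[[0,0.001,0],[0,0.001,0],[0,0.001,0]],"spin":[0,0,0],"claw":[0,0,0]}' | grep -E "pos|force"; done
```

```text
tcp_pos: [0.5172, 0.0749, -0.0097]
contact_force: [-1.5, 0.5, 0.3]
grasp_force: 0.8
tcp_pos: [0.5182, 0.0751, -0.0097]
contact_force: [-0.8, -0.2, -0.0]
grasp_force: 0.8
```

```bash
for i in 1 2 3; do python3 -m jog '{"linear":[[0,0.001,0],[0,0.001,0],[0,0.001,0]],"spin":[0,0,0],"claw":[0,0,0]}' | grep -E "pos|contact"; done; python3 can.py | grep -E "scene \[2|top \[2|bay"
```

```text
tcp_pos: [0.5192, 0.0752, -0.0097]
contact_force: [-1.8, -0.4, 0.8]
tcp_pos: [0.5202, 0.0753, -0.0097]
contact_force: [-1.3, -0.9, 0.9]
tcp_pos: [0.5205, 0.0754, -0.0098]
contact_force: [-7.0, -2.0, 5.9]
19.9667 [ 0.52049583  0.07539004 -0.00979174] tcp bay [-0.08279909 -0.00129925]
top [203, 143, 33, 16, 245] [217.6, 150.5] as cap z.2 [0.6253 0.0923]
 base top 0.74 [0.643 0.088] bay [ 0.041 -0.005]
 base top 0.62 [ 0.768 -0.025] bay [ 0.15  -0.133]
scene [284, 171, 19, 23, 343] [292.7, 181.9] as cap z.2 [0.6327 0.0917]
scene [283, 197, 19, 13, 167] [291.2, 203.5] as cap z.2 [0.7052 0.1104]
scene [271, 214, 37, 22, 634] [289.0, 224.2] as cap z.2 [0.7698 0.1251]
 base scene 0.97 [0.618 0.092] bay [0.016 0.002]
 base scene 0.95 [ 0.349 -0.051] bay [-0.269 -0.104]
 base scene 0.67 [ 0.336 -0.138] bay [-0.294 -0.189]
```

The force jumped to 7 N and motion stopped at TCP bay x = -0.083, so the can should be home against the board. I'll move straight back, then up.

```bash
python3 -m jog '{"linear":[[0,-0.001,0],[0,-0.003,0],[0,-0.006,0],[0,-0.012,0],[0,-0.022,0],[0,-0.035,0],[0,-0.05,0],[0,-0.065,0],[0,-0.078,0],[0,-0.085,0],[0,-0.09,-0.01],[0,-0.09,-0.03],[0,-0.09,-0.06],[0,-0.09,-0.095],[0,-0.09,-0.13],[0,-0.09,-0.165],[0,-0.09,-0.2],[0,-0.09,-0.23],[0,-0.09,-0.25],[0,-0.09,-0.25]],"spin":[0,0,0,0,0,0,0,0,0,0,0,0,0,0,0,0,0,0,0,0],"claw":[0,0,0,0,0,0,0,0,0,0,0,0,0,0,0,0,0,0,0,0]}'
python3 can.py | grep -E "scene \[2|top \[2|bay"; python3 - <<'E'
from h import *
a=grab_frame("scene");b=grab_frame("top")
R=lambda i:cv2.resize(i,(400,400),interpolation=cv2.INTER_CUBIC)
cv2.imwrite("pics/a3.png",np.hstack([R(a[110:260,200:350]),R(b[120:250,180:310])]))
E
```

```text
time_s: 21.83
tcp_pos: [0.4333, 0.0638, 0.2441]
eef_rot: [0.002, 0.659, 0.752, 0.002]
contact_force: [-0.7, 1.1, 1.2]
width: 0.0855
grasp_force: 0.0
21.8333 [0.43329667 0.06384386 0.24411897] tcp bay [-0.17075933 -0.00124207]
top [203, 143, 33, 18, 305] [218.4, 151.5] as cap z.2 [0.6221 0.0902]
 base top 0.9 [ 0.32  -0.137] bay [-0.309 -0.186]
 base top 0.65 [0.631 0.085] bay [ 0.029 -0.006]
 base top 0.63 [ 0.362 -0.062] bay [-0.258 -0.117]
scene [285, 173, 17, 21, 282] [292.3, 182.8] as cap z.2 [0.6361 0.0917]
scene [283, 197, 18, 13, 164] [291.0, 203.6] as cap z.2 [0.7057 0.11  ]
scene [271, 214, 37, 22, 631] [289.0, 224.2] as cap z.2 [0.7698 0.1251]
 base scene 0.96 [ 0.355 -0.043] bay [-0.263 -0.097]
 base scene 0.78 [ 0.336 -0.135] bay [-0.293 -0.185]
 base scene 0.57 [0.615 0.095] bay [0.013 0.006]
```

View pics/a3.png

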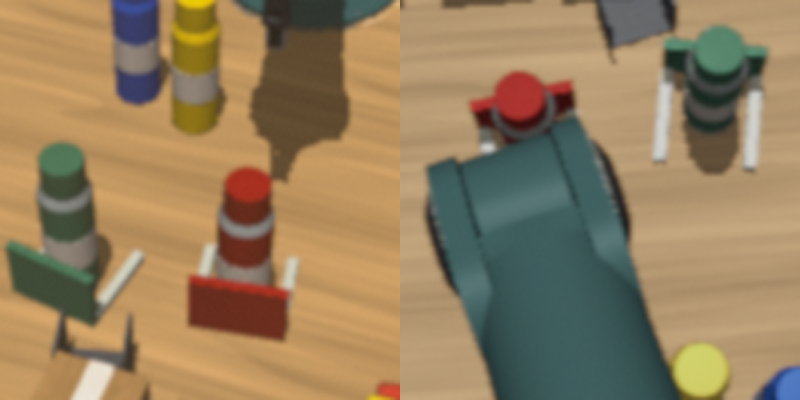

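The red can stands upright against the red board. Its cap at about (219,151) in the top view gives (0.622, 0.090), which is the computed home pose, and the other cans are where they were. The arm is clear, so I'm handing in.

```bash
python3 -c "
from h import *
print(ray('top',(219,151.5),.2))
print(finish_job())"
```

```text
[0.62049184 0.08813824 0.2       ]
the job is handed in; nothing more can be done
None
```

The red can was pushed upright into the red bay until it met the back board (contact at about 50 mm height), nothing else was touched as far as the images show, the arm was moved clear, and the job was handed in at about 22 s.

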